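# Turn the brush round in its keeper, bristles inside

## Robot

A 6-joint arm with a two-finger parallel gripper is mounted at the origin on a cart in front of the work surface, level with it; the furniture and walls round the work are solid. World frame = base frame: x ahead of the robot, y to its left, z up, the work surface at z = 0. Lengths are in m, angles in rad, forces in N, time in s.
With the tool pointing down it reaches from about 0.425 to 0.95 m from the base axis. Payload 3.5 kg.
Tool frame: the origin (TCP) lies midway between the tips of the shut fingers; the grasp point (between the pads) lies 19 mm behind it; z points along the fingers, y is the direction in which the jaws open and shut (so a half turn about z gives the same grasp; the last joint's range is limited). The gripper opens to 85 mm and grips with 20 to 120 N. Pads are 22 mm wide; open, the fingers measure 114 mm over their backs; the gripper's body (76 mm by 85 mm) begins 54 mm behind the grasp point. The pads swing forward as they close: fully open they stand 13 mm farther back than shut.
Start: joints at [1.084, 0.286, 1.577, -0, 1.279, -0.15], TCP at [0.223, 0.637, 0.231] pointing down, gripper open.
Joint ranges: [-2.77, 2.77], [-0.9, 2.22], [0.21, 2.48], [-1.53, 4.67], [0.24, 2.81], [-2.84, 2.84]. Speed limits (rad/s): [2.79, 2.79, 3.14, 3.14, 3.14, 3.14].

## Interface

Orientations are given as a unit quaternion [x, y, z, w].
In Python, from plant import ctrl gives the robot as it stands.
- The arm moves only by the tool apply_moves, never from a script. Its argument "moves" is a list that holds one entry, the list of rows, each a list of 7 numbers: the shift along the tool's x, y, z in m, then the turn, a rotation vector about the tool's x, y, z in degrees, then the gripper's target within -1 to 1 (shut at 1, half-way at 0, fully open at -1). In form: [[[tx, ty, tz, ax, ay, az, hand], ...]]. A call has 1 to 12 rows; each row shifts and turns the pose as measured when the row begins, along the tool's axes as they then stand; what a row does not reach is not made up. A row lasts 1/10 s, in which the tool goes at most 50 mm and 8.59 degrees, less where a joint would pass 70% of its speed; a pose out of reach is approached as far as the arm can. A call with a gripper value outside its range is refused whole. The fingers move at their own pace and stop on an object; "force" is the grip in N (left out, the last holds). Time passes only in rows, so rows that do not move let the fingers close. It gives the time, the measured TCP pose, the force and the opening at its end, in the units of the state.
- ctrl.get_state(): the state, without advancing time (a new reading comes with each control period).
- ctrl.read_camera(name): name is "scene" or "top"; returns the picture (480x640x3 uint8, red, green, blue); there is no depth.
- ctrl.get_calibration(name): a dict with "camera_matrix" (3x3 intrinsics, pixels), "k1" (the pictures are not rectified: a ray, as slopes to the right and down, at radius r is drawn at 1 + k1 r^2 times it, then the intrinsics apply), "cam_to_world" (4x4, takes a point from camera to world coordinates). Camera axes: x right, y up, looking along -z (the intrinsics and any distortion apply to the point x, -y, -z); pixel columns grow to the right and rows downward; lengths in m; the calibration is good to about 2 mm. A picture is of the moment at which its call begins. get_calibration takes no time and is no camera call.
- ctrl.sign_off(): hands the job in, once; it reports no verdict.
The state is a dict: "time": time; "qpos": joint angles; "dq": joint speeds; "joint_efforts": joint torques, N m; "eef_pos": TCP position; "tcp_rot": TCP orientation; "contact_force": force on the tool from outside, world axes, zero at the start; "wrist_torque": the same for the moment, N m; "opening": opening from 0.0 (shut) to 1.0 (fully open).
Only numpy, scipy, OpenCV 4.12 (cv2) and the standard library are available. Lean on these libraries where they do the work, as an engineer would, in place of code of your own. Each camera call takes 0.05 s, during which the arm holds its last target. There are 200 camera calls.

## Task

The flat brush was put away the wrong way round, with its handle in the steel keeper and its bristles sticking out. Draw it out, lay it down on the bench clear of the keeper and let go, then slide it back the other way round, bristles first, fully home against the back stop, and leave it there. Do not disturb the mug, the notebook or the bundle of tiles.

Things in the scene. Friction and masses are not known exactly. Their poses are not given: they have to be found in the camera images.
- brush_mid (a point): Flat wooden brush, 228 mm long, 12 mm thick, 50 to 110 g. Site: its middle, 6 mm above its underside; x points to the handle end. Along x: bristles -114 to -66 mm (42 wide), pale flat-sided ferrule -66 to -40 (46 wide), body -40 to +33 (tapering from 44 to 28), handle +33 to +114 (28 wide or less). It starts flat on the bench, handle in the keeper, bristle end out.
- brush_bristle_tip (a point): Middle of the bristles' free end on the same brush, 114 mm from brush_mid towards the bristles, half-way up; axes as brush_mid. The bristles are stiff.
- brush_handle_end (a point): Tip of the handle, on the same brush, 114 mm from brush_mid towards the handle, half-way up; axes as brush_mid.
- keeper_mouth (a point): Low steel channel screwed to the bench, open at one end; no floor, slot along its top. Site: middle of its mouth, 6 mm above the bench; x points out of it (roughly to the robot), z up. Inside 128 mm deep (stop at x = -128 mm), 56 wide, 22 high; top 26 mm over the bench. Walls flare out in front to x = +16 mm, 80 mm wide outside; flat feet 54 mm to each side. To its right and left stand crates.
- mug_mid (a point): Mug with a handle, 78 mm across, 112 mm with its handle, 92 mm high, standing on the bench; a bystander. The point is the middle of its extents, half-way up.
- book_mid (a point): Spiral-bound notebook lying flat, 148 x 109 x 13 mm; a bystander. The point is its middle.
- bundle_mid (a point): Paper-banded bundle of tiles, 49 x 72 x 34 mm, lying on the bench; a bystander. The point is its middle. From it to the keeper the bench is free, from its front edge (x = 0.34 m) to the crate behind, whose rim is 0.21 m high and reaches forward to x = 0.52 m; the crate further right is as high.

How it is judged:
By the outcome, as a careful person would: the job done as asked, in the order asked, and still so for the second after the job is handed in, with the robot touching nothing.
It also fails if it takes over 72 s, if anything falls off the work surface, if the arm or the gripper's body presses on something with over 40 N, if the wrist force passes 120 N, or if a joint passes its speed limit or range.

## Working session

There is one attempt and no reset: what is moved stays moved. The work goes in short steps, Python scripts to look and compute and a tool call to move; the robot and the scene stay as the last step left them, time stands still between calls to the robot, and variables do not carry over. Pictures are saved under pics/ and viewed, about 8 in all and at most 12, crops included, and the job is handed in when it is done.

Besides the shell and the picture viewer there is one more tool, called after "Call:" by a JSON object that holds its "api" and its "payload", one argument or row to a line. apply_moves: Moves the arm, as the interface text tells. Its arguments: {"type":"object","properties":{"moves":{"type":"array","items":{"type":"array","items":{"type":"array","items":{"type":"number"}}}},"force":{"type":"number"}},"required":["moves"]}

```bash
mkdir -p pics; ls
cat > h.py <<'E'
import numpy as np, cv2, sys
from plant import ctrl
from scipy.spatial.transform import Rotation as R
def grab(name,fn):
    im=np.array(ctrl.read_camera(name)); cv2.imwrite('pics/'+fn+'.png',im[:,:,::-1]); return im
def ray(name,uv):
    c=ctrl.get_calibration(name);K=np.array(c['camera_matrix']);T=np.array(c['cam_to_world'])
    d=np.array([(uv[0]-K[0,2])/K[0,0],(uv[1]-K[1,2])/K[1,1]]);s=d.copy()
    for _ in range(30): s=d/(1+c['k1']*(s@s))
    v=T[:3,:3]@np.array([s[0],-s[1],-1]);return T[:3,3],v
def onz(name,uv,z):
    o,v=ray(name,uv);return o+v*(z-o[2])/v[2]
def proj(name,p):
    c=ctrl.get_calibration(name);K=np.array(c['camera_matrix']);T=np.array(c['cam_to_world'])
    q=T[:3,:3].T@(np.array(p)-T[:3,3]);s=np.array([q[0],-q[1]])/-q[2];s=s*(1+c['k1']*(s@s))
    return K[:2,:2]@s+K[:2,2]
E
python3 - <<'E'
from h import *
for n in('scene','top'):
    grab(n,n+'0');c=ctrl.get_calibration(n);print(n,c['k1'],np.round(c['camera_matrix'],1).tolist(),np.round(c['cam_to_world'],3).tolist())
print(ctrl.get_state())
E
```

```text
pics
scene -0.014252177923693746 [[529.4, 0.0, 322.2], [0.0, 529.4, 238.8], [0.0, 0.0, 1.0]] [[0.546, 0.635, -0.547, -0.243], [-0.838, 0.418, -0.35, -0.504], [0.006, 0.649, 0.761, 1.193], [0.0, 0.0, 0.0, 1.0]]
top -0.13307928310405484 [[597.9, 0.0, 317.5], [0.0, 597.9, 247.2], [0.0, 0.0, 1.0]] [[-0.022, 0.996, -0.084, 0.421], [-0.998, -0.027, -0.055, -0.081], [-0.057, 0.083, 0.995, 1.669], [0.0, 0.0, 0.0, 1.0]]
{'time': 0.1, 'qpos': array([ 1.08401133e+00,  2.87139043e-01,  1.57801585e+00, -5.46426098e-06,
        1.27858209e+00, -1.49972882e-01]), 'dq': array([-8.40806006e-05, -3.32025544e-03, -2.02954957e-03, -2.28283156e-03,
        2.76503612e-04, -1.43507611e-03]), 'joint_efforts': array([ 1.32194466e-03, -4.07302022e+01, -2.93698543e+01, -1.57709069e-04,
        3.42416351e-03, -4.19417844e-06]), 'eef_pos': array([0.22275419, 0.63656795, 0.23005215]), 'tcp_rot': array([ 1.67610297e-01,  9.85852747e-01, -1.01910321e-03, -3.33133676e-04]), 'contact_force': array([ 0.10099598, -0.38630202, -0.01905429]), 'wrist_torque': array([-0.0325493 , -0.02080128,  0.03067788]), 'opening': 1.0020175590813851}
```

View pics/top0.png

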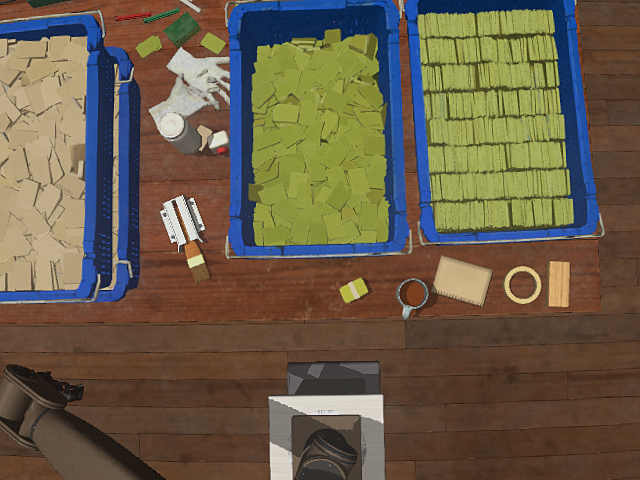

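View pics/scene0.png

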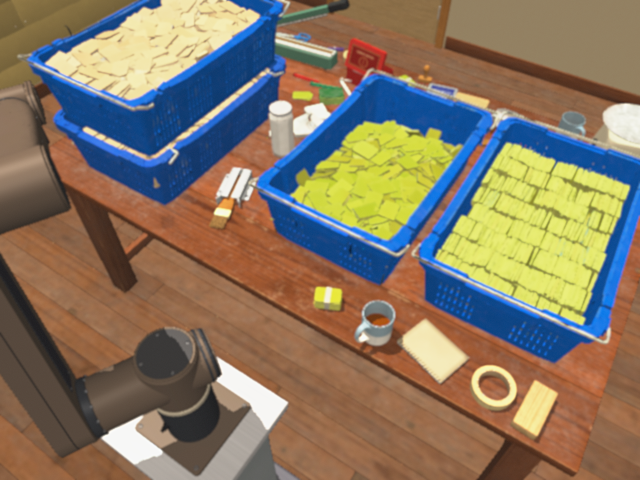

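Top view: keeper around (182,220), brush sticking out to bristle tip (203,281); tall crate stack on the left (x<125), crate on the right from x=228. I'll enlarge both views of that area.

Run:
```python
from h import *
a=cv2.imread('pics/top0.png')[180:300,120:240];b=cv2.imread('pics/scene0.png')[150:240,190:280]
cv2.imwrite('pics/z0.png',np.hstack([cv2.resize(a,(480,480),interpolation=cv2.INTER_CUBIC),cv2.resize(b,(320,320),interpolation=cv2.INTER_CUBIC).copy() if 0 else cv2.copyMakeBorder(cv2.resize(b,(315,315),interpolation=cv2.INTER_CUBIC),0,165,0,0,0)]))
for uv in [(182,220),(203,281),(197,245),(125,290),(228,255),(355,290),(340,290)]: print(uv,onz('top',uv,.01).round(3))
```

```text
(182, 220) [0.65  0.397 0.01 ]
(203, 281) [0.474 0.337 0.01 ]
(197, 245) [0.577 0.353 0.01 ]
(125, 290) [0.453 0.566 0.01 ]
(228, 255) [0.546 0.264 0.01 ]
(355, 290) [ 0.44 -0.09  0.01]
(340, 290) [ 0.441 -0.049  0.01 ]
```

View pics/z0.png

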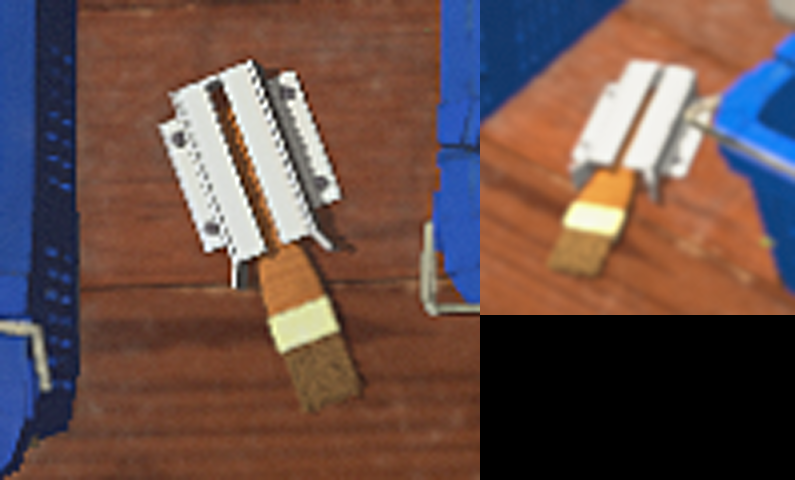

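Run:
```python
from h import *
def T(p,z): return onz('top',((p[0]+.5)/4-.5+120,(p[1]+.5)/4-.5+180),z)
def S(p,z): return onz('scene',((p[0]-480+.5)/3.5-.5+190,(p[1]+.5)/3.5-.5+150),z)
def sh(n,f,ps,z):
    for p in ps: print(n,p,f(p,z).round(4)[:2])
sh('platecorners BL BR FR FL',T,[(170,93),(250,60),(312,238),(235,259)],.026)
sh('flare tips',T,[(237,288),(331,248)],.026)
sh('slot',T,[(214,88),(273,249)],.026)
sh('bristle corners, ferrule',T,[(307,412),(362,388),(278,352),(341,333),(270,322),(328,298)],.012)
sh('S slot',S,[(665,72),(618,165)],.026)
sh('S bristle',S,[(548,268),(601,277),(562,226),(617,236),(571,203),(627,208)],.012)
im=cv2.imread('pics/top0.png');hsv=cv2.cvtColor(im,cv2.COLOR_BGR2HSV)
m=cv2.inRange(hsv,(15,40,170),(40,160,255));m[:, :180]=0;m[:,215:]=0;m[:245]=0;m[290:]=0
n,l,st,c=cv2.connectedComponentsWithStats(m)
for i in range(1,n):
    if st[i,4]>15: print('ferr',st[i],c[i],onz('top',c[i],.012).round(4))
# bundle and crate bits
for p in [(340,293),(352,303),(352,277),(368,288)]: print('bundle',onz('top',p,.03).round(3))
```

```text
platecorners BL BR FR FL (170, 93) [0.6986 0.4506]
platecorners BL BR FR FL (250, 60) [0.7202 0.3919]
platecorners BL BR FR FL (312, 238) [0.5917 0.3471]
platecorners BL BR FR FL (235, 259) [0.5785 0.4028]
flare tips (237, 288) [0.5579 0.4014]
flare tips (331, 248) [0.5843 0.3335]
slot (214, 88) [0.701  0.4182]
slot (273, 249) [0.5848 0.3753]
bristle corners, ferrule (307, 412) [0.47   0.3552]
bristle corners, ferrule (362, 388) [0.4861 0.3154]
bristle corners, ferrule (278, 352) [0.5129 0.3759]
bristle corners, ferrule (341, 333) [0.5252 0.3302]
bristle corners, ferrule (270, 322) [0.5343 0.3816]
bristle corners, ferrule (328, 298) [0.5502 0.3394]
S slot (665, 72) [0.6992 0.4104]
S slot (618, 165) [0.5805 0.3686]
S bristle (548, 268) [0.4613 0.3494]
S bristle (601, 277) [0.4782 0.305 ]
S bristle (562, 226) [0.5054 0.3717]
S bristle (617, 236) [0.5226 0.3241]
S bristle (571, 203) [0.531  0.3834]
S bristle (627, 208) [0.5534 0.3383]
ferr [187 254  17  14 149] [195.10067114 260.37583893] [0.533  0.3584 0.012 ]
bundle [ 0.432 -0.049  0.03 ]
bundle [ 0.404 -0.081  0.03 ]
bundle [ 0.475 -0.083  0.03 ]
bundle [ 0.444 -0.126  0.03 ]
```

Call:
{"api": "apply_moves", "payload": {
  "moves": [
    [[-0.031,-0.028,0,0,0,0,-1],[-0.031,-0.028,0,0,0,0,-1],[-0.031,-0.028,0,0,0,0,-1],[-0.031,-0.028,0,0,0,0,-1],[-0.031,-0.028,0,0,0,0,-1],[-0.031,-0.028,0,0,0,0,-1],[-0.031,-0.028,0,0,0,0,-1],[0,0,0,0,0,-8.2,-1],[0,0,0,0,0,-8.2,-1],[0,0,0,0,0,-8.2,-1],[0,0,0,0,0,-8.2,-1],[0,0,0,0,0,-8.2,-1]]
  ],
  "force": 60
}}

```text
time: 1.3
eef_pos: [0.365, 0.3666, 0.2223]
tcp_rot: [-0.202, 0.979, -0.004, -0.006]
contact_force: [0.6, -0.0, -0.6]
opening: 0.998
```

```bash
cat > to.py <<'E'
from h import *
# usage: to.py x y z headingdeg  -> remaining shift in tool axes and turn about tool z; also tilt
s=ctrl.get_state();r=R.from_quat(s['tcp_rot']);M=r.as_matrix();p=s['eef_pos']
x,y,z,h=map(float,sys.argv[1:5]);h=np.radians(h)
des=np.array([[np.cos(h),np.sin(h),0],[np.sin(h),-np.cos(h),0],[0,0,-1]])
print('t',round(s['time'],2),'pos',p.round(4),'head',np.degrees(np.arctan2(M[1,0],M[0,0])).round(1),'open',round(s['opening'],3),'F',s['contact_force'].round(1),'q',s['qpos'].round(2))
print('shift tool',(M.T@(np.array([x,y,z])-p)).round(4),'turn',np.degrees((r.inv()*R.from_matrix(des)).as_rotvec()).round(2))
E
python3 to.py .531 .356 .12 201.5
```

```text
t 1.3 pos [0.365  0.3666 0.2223] head -156.7 open 0.998 F [ 0.6 -0.  -0.6] q [ 0.59 -0.05  1.96 -0.    1.24 -1.38]
shift tool [-0.1496 -0.0746  0.1009] turn [-0.36 -0.72  1.76]
```

Call:
{"api": "apply_moves", "payload": {
  "moves": [
    [[-0.03,-0.015,0.02,0,0,1.7,-1],[-0.03,-0.015,0.02,-0.3,-0.7,0,-1],[-0.03,-0.015,0.02,0,0,0,-1],[-0.03,-0.015,0.02,0,0,0,-1],[-0.03,-0.015,0.02,0,0,0,-1],[0,0,0.02,0,0,0,-1],[0,0,0.02,0,0,0,-1],[0,0,0.01,0,0,0,-1]]
  ]
}}

```text
time: 2.1
eef_pos: [0.5382, 0.3522, 0.0656]
tcp_rot: [-0.188, 0.982, 0.0, 0.001]
contact_force: [0.4, 0.5, 0.0]
opening: 0.999
```

```bash
python3 to.py .531 .356 .001 201.5
python3 - <<'E'
from h import *
a=grab('top','t1')[:,:,::-1][180:300,120:240];b=grab('scene','s1')[:,:,::-1][130:250,170:290]
cv2.imwrite('pics/z1.png',np.hstack([cv2.resize(a,(400,400),interpolation=cv2.INTER_CUBIC),cv2.resize(b,(400,400),interpolation=cv2.INTER_CUBIC)]))
E
```

```text
t 2.1 pos [0.5382 0.3522 0.0656] head -158.3 open 0.999 F [0.4 0.5 0. ] q [ 0.42  0.39  1.77  0.    0.98 -1.53]
shift tool [0.0054 0.0062 0.0646] turn [0.03 0.08 0.2 ]
```

View pics/z1.png

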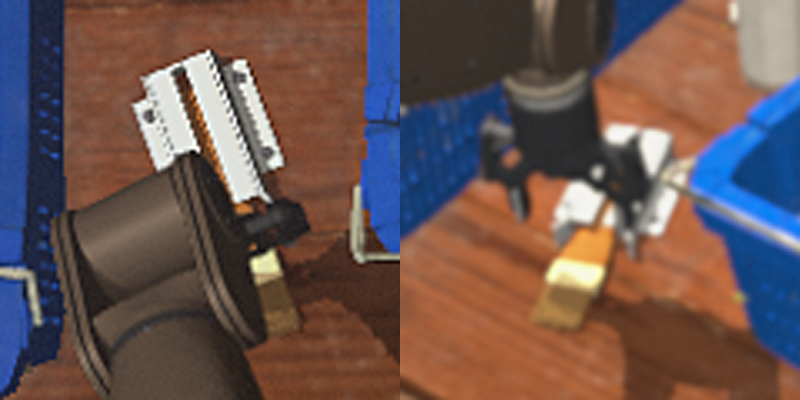

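The fingers straddle the ferrule in both views. Lowering and closing.

Call:
{"api": "apply_moves", "payload": {
  "moves": [
    [[0.003,0.003,0.02,0,0,0,-1],[0.0025,0.003,0.02,0,0,0,-1],[0,0,0.015,0,0,0,-1],[0,0,0.008,0,0,0,-0.5],[0,0,0.002,0,0,0,-0.3],[0,0,0,0,0,0,0],[0,0,0,0,0,0,0.3],[0,0,0,0,0,0,0.6],[0,0,0,0,0,0,0.8],[0,0,0,0,0,0,0.8]]
  ]
}}

```text
time: 3.2
eef_pos: [0.5354, 0.3595, 0.0087]
tcp_rot: [-0.189, 0.982, 0.002, 0.008]
contact_force: [-0.5, 0.2, 0.5]
opening: 0.51
```

```bash
python3 to.py .531 .356 -.001 201.5
```

```text
t 3.2 pos [0.5354 0.3595 0.0087] head -158.2 open 0.51 F [-0.5  0.2  0.5] q [ 0.43  0.47  1.78  0.    0.87 -1.52]
shift tool [ 0.0055 -0.0016  0.0096] turn [0.07 0.91 0.33]
```

Call:
{"api": "apply_moves", "payload": {
  "moves": [
    [[0,0,0,0,0,0,-0.4],[0,0,0,0,0,0,-0.4],[0.005,-0.001,0.005,0,0.9,0,-0.4],[0,0,0.006,0,0,0,-0.4],[0,0,0,0,0,0,-0.4]]
  ]
}}

```text
time: 3.7
eef_pos: [0.5312, 0.3566, -0.0027]
tcp_rot: [-0.189, 0.982, 0.001, -0.0]
contact_force: [-0.6, -0.0, -0.1]
opening: 0.696
```

```bash
python3 to.py .531 .356 -.002 201.5
```

```text
t 3.7 pos [ 0.5312  0.3566 -0.0027] head -158.2 open 0.696 F [-0.6 -0.  -0.1] q [ 0.43  0.49  1.78  0.    0.87 -1.52]
shift tool [ 0.0005 -0.0005 -0.0007] turn [0.07 0.01 0.32]
```

Call:
{"api": "apply_moves", "payload": {
  "moves": [
    [[0,0,0,0,0,0,0.9],[0,0,0,0,0,0,0.9],[0,0,0,0,0,0,0.9],[0,0,0,0,0,0,0.9],[0,0,0,0,0,0,0.9],[0,0,0,0,0,0,0.9]]
  ]
}}

```text
time: 4.3
eef_pos: [0.532, 0.3569, -0.0018]
tcp_rot: [-0.189, 0.982, 0.001, 0.0]
contact_force: [-0.1, -0.2, 0.9]
opening: 0.521
```

```bash
python3 to.py .531 .356 -.002 201.5
```

```text
t 4.3 pos [ 0.532   0.3569 -0.0018] head -158.2 open 0.521 F [-0.1 -0.2  0.9] q [ 0.43  0.49  1.78  0.    0.87 -1.52]
shift tool [ 0.0013 -0.0004  0.0002] turn [0.06 0.07 0.33]
```

Call:
{"api": "apply_moves", "payload": {
  "moves": [
    [[0.015,0,0,0,0,0,0.9],[0.02,0,0,0,0,0,0.9],[0.02,0,0,0,0,0,0.9],[0.02,0,0,0,0,0,0.9],[0.02,0,0,0,0,0,0.9],[0.02,0,0,0,0,0,0.9],[0.02,0,0,0,0,0,0.9],[0.015,0,0,0,0,0,0.9]]
  ]
}}

```text
time: 5.1
eef_pos: [0.3919, 0.3004, -0.0018]
tcp_rot: [-0.189, 0.982, 0.002, 0.005]
contact_force: [0.4, 0.5, -0.2]
opening: 0.522
```

```bash
python3 to.py .531 .356 -.002 201.5;python3 - <<'E'
from h import *
a=grab('top','t2')[:,:,::-1][190:340,110:260];b=grab('scene','s2')[:,:,::-1][150:300,150:300]
cv2.imwrite('pics/z2.png',np.hstack([cv2.resize(a,(400,400),interpolation=cv2.INTER_CUBIC),cv2.resize(b,(400,400),interpolation=cv2.INTER_CUBIC)]))
E
```

```text
t 5.1 pos [ 0.3919  0.3004 -0.0018] head -158.2 open 0.522 F [ 0.4  0.5 -0.2] q [ 0.45  0.22  2.15  0.    0.76 -1.5 ]
shift tool [-1.498e-01 -1.000e-04  1.700e-03] turn [0.08 0.57 0.31]
```

View pics/z2.png

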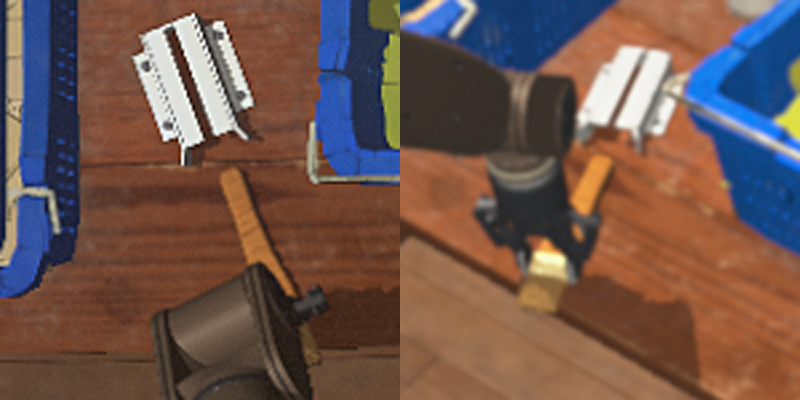

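The handle tip is clear of the keeper mouth. I'm lifting, backing off so the handle will swing clear of the right crate, and turning.

Call:
{"api": "apply_moves", "payload": {
  "moves": [
    [[0,0,-0.015,0,0,0,0.9],[0,0,-0.015,0,0,0,0.9],[0.015,0.006,-0.01,0,0,0,0.9],[0.015,0.006,0,0,0,0,0.9],[0.014,0.006,0,0,0,0,0.9]]
  ],
  "force": 80
}}

```text
time: 5.7
eef_pos: [0.3436, 0.3006, 0.0386]
tcp_rot: [-0.188, 0.982, 0.002, 0.004]
contact_force: [0.2, -0.6, -1.1]
opening: 0.517
```

```bash
python3 to.py .345 .30 .038 90
```

```text
t 5.7 pos [0.3436 0.3006 0.0386] head -158.3 open 0.517 F [ 0.2 -0.6 -1.1] q [ 0.5   0.06  2.23  0.    0.84 -1.45]
shift tool [-0.0011 -0.0011  0.0006] turn [  0.52   0.21 111.68]
```

Call:
{"api": "apply_moves", "payload": {
  "moves": [
    [[0,0,0,0,0,6,0.9],[0,0,0,0,0,8,0.9],[0,0,0,0,0,8,0.9],[0,0,0,0,0,8,0.9],[0,0,0,0,0,8,0.9],[0,0,0,0,0,8,0.9],[0,0,0,0,0,8,0.9],[0,0,0,0,0,8,0.9],[0,0,0,0,0,8,0.9],[0,0,0,0,0,8,0.9],[0,0,0,0,0,8,0.9],[0,0,0,0,0,8,0.9]]
  ]
}}

```text
time: 6.9
eef_pos: [0.3246, 0.2974, 0.0266]
tcp_rot: [0.615, 0.789, -0.007, -0.004]
contact_force: [-0.1, 0.2, -0.1]
opening: 0.515
```

```bash
python3 to.py .43 .25 .038 90
python3 - <<'E'
from h import *
a=grab('top','t3')[:,:,::-1][220:370,150:350];b=grab('scene','s3')[:,:,::-1][170:320,170:370]
cv2.imwrite('pics/z3.png',np.hstack([cv2.resize(a,(400,300),interpolation=cv2.INTER_CUBIC),cv2.resize(b,(400,300),interpolation=cv2.INTER_CUBIC)]))
E
```

```text
t 6.9 pos [0.3246 0.2974 0.0266] head 104.1 open 0.515 F [-0.1  0.2 -0.1] q [0.51 0.06 2.26 0.   0.83 0.26]
shift tool [-0.0717  0.0905 -0.0127] turn [-0.89  0.21 14.11]
```

View pics/z3.png

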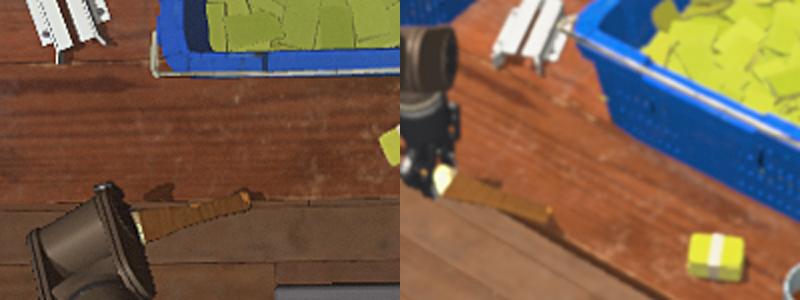

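Call:
{"api": "apply_moves", "payload": {
  "moves": [
    [[0,0,-0.02,-0.9,0,0,0.9],[0,0,-0.015,0,0,0,0.9],[-0.018,0.023,0,0,0,0,0.9],[-0.018,0.023,0,0,0,0,0.9],[-0.018,0.022,0,0,0,0,0.9],[-0.018,0.022,0,0,0,0,0.9],[0,0,0,0,0,7,0.9],[0,0,0,0,0,7,0.9],[0,0,0,0,0,0,0.9]]
  ]
}}

```text
time: 7.9
eef_pos: [0.4288, 0.2495, 0.0576]
tcp_rot: [0.694, 0.72, -0.004, -0.001]
contact_force: [0.8, 0.4, -0.4]
opening: 0.514
```

```bash
python3 to.py .43 .25 .0 90
python3 - <<'E'
from h import *
a=grab('top','t4')[:,:,::-1][220:370,150:350];b=grab('scene','s4')[:,:,::-1][190:310,200:360]
cv2.imwrite('pics/z4.png',np.hstack([cv2.resize(a,(400,300),interpolation=cv2.INTER_CUBIC),cv2.resize(b,(400,300),interpolation=cv2.INTER_CUBIC)]))
E
```

```text
t 7.9 pos [0.4288 0.2495 0.0576] head 92.1 open 0.514 F [ 0.8  0.4 -0.4] q [ 0.32  0.12  2.12 -0.    0.9   0.29]
shift tool [0.0007 0.0016 0.0576] turn [-0.35  0.25  2.06]
```

View pics/z4.png

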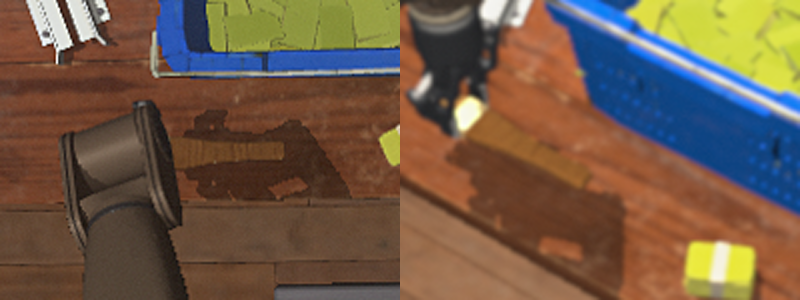

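The brush lies over open bench, clear of everything. Lowering and letting go.

Call:
{"api": "apply_moves", "payload": {
  "moves": [
    [[0,0,0.02,0,0,0,0.9],[0,0,0.015,0,0,0,0.9],[0,0,0.01,0,0,0,0.9],[0,0,0.006,0,0,0,0.9],[0,0,0.004,0,0,0,0.9],[0,0,0.002,0,0,0,0.9]]
  ]
}}

```text
time: 8.6
eef_pos: [0.4272, 0.2508, -0.0009]
tcp_rot: [0.687, 0.726, -0.003, -0.0]
contact_force: [0.8, -0.6, -0.7]
opening: 0.518
```

```bash
python3 to.py .43 .25 .0 90
```

```text
t 8.6 pos [ 0.4272  0.2508 -0.0009] head 93.1 open 0.518 F [ 0.8 -0.6 -0.7] q [ 0.33  0.23  2.14 -0.    0.78  0.27]
shift tool [-0.0009  0.0027 -0.0009] turn [-0.26  0.21  3.14]
```

Call:
{"api": "apply_moves", "payload": {
  "moves": [
    [[0,0,0,0,0,0,0],[0,0,0,0,0,0,-0.4],[0,0,0,0,0,0,-0.8],[0,0,0,0,0,0,-0.8],[0,0,-0.02,0,0,0,-0.8],[0,0,-0.04,0,0,0,-0.8],[0.03,0,-0.04,0,0,0,-0.8],[0.045,0,0,0,0,0,-0.8],[0.045,0,0,0,0,0,-0.8],[0,0,0,0,0,0,-0.8]]
  ]
}}

```text
time: 9.6
eef_pos: [0.4239, 0.3756, 0.1077]
tcp_rot: [0.689, 0.725, 0.002, 0.001]
contact_force: [-0.2, -0.3, 0.5]
opening: 0.902
```

```bash
python3 to.py .43 .13 .1 90
python3 - <<'E'
from h import *
a=grab('top','t5')[:,:,::-1][170:320,150:350];b=grab('scene','s5')[:,:,::-1][190:310,200:360]
cv2.imwrite('pics/z5.png',np.vstack([cv2.resize(a,(400,300),interpolation=cv2.INTER_CUBIC),cv2.resize(b,(400,300),interpolation=cv2.INTER_CUBIC)]))
E
```

```text
t 9.6 pos [0.4239 0.3756 0.1077] head 92.9 open 0.902 F [-0.2 -0.3  0.5] q [ 0.55  0.18  1.94 -0.    1.01  0.49]
shift tool [-0.2456 -0.0066  0.0073] turn [ 0.19 -0.1   2.95]
```

View pics/z5.png

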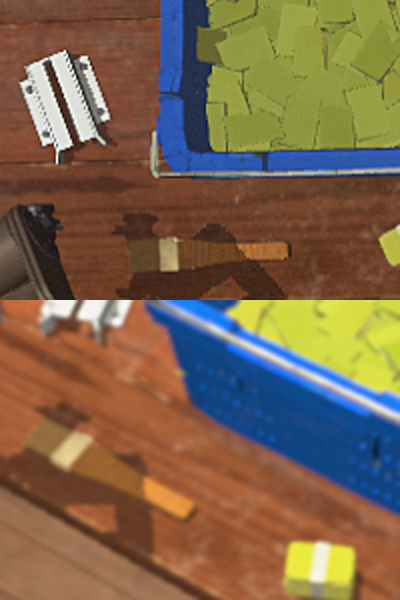

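Run:
```python
from h import *
T=lambda p,z:onz('top',((p[0]+.5)/2-.5+150,(p[1]+.5)/2-.5+170),z)
S=lambda p,z:onz('scene',((p[0]+.5)/2.5-.5+200,(p[1]-300+.5)/2.5-.5+190),z)
for n,f,p,z in [('tip',T,(128,256),.012),('fer',T,(168,254),.012),('hend',T,(290,249),.012),('tipS',S,(38,434),.012),('ferS',S,(72,452),.012),('hendS',S,(190,510),.012),('crate wire',T,(154,170),.2)]: print(n,f(p,z).round(4))
# keeper: white plates, in t2, via mask
for fn,cam,box in(('t2','top',(150,195,210,255)),('s2','scene',(205,155,265,215))):
    im=cv2.imread(f'pics/{fn}.png');x0,y0,x1,y1=box;hs=cv2.cvtColor(im,cv2.COLOR_BGR2HSV)[y0:y1,x0:x1]
    m=cv2.inRange(hs,(0,0,205),(180,40,255));ys,xs=np.nonzero(m)
    P=np.array([onz(cam,(x+x0,y+y0),.026)[:2] for x,y in zip(xs,ys)]);c=P.mean(0);w,V=np.linalg.eigh(np.cov(P.T));d=V[:,1]*np.sign(V[0,1])
    for h in np.radians([19,20,20.5,21,22]):
        d=np.array([np.cos(h),np.sin(h)]);a=(P-c)@d;b=(P-c)@[-d[1],d[0]];print(cam,len(P),c.round(4),round(np.degrees(h),1),'along',np.percentile(a,[2,98]).round(3),'across',np.percentile(b,[2,50,98]).round(4),b.std().round(5))
```

```text
tip [0.4265 0.3057 0.012 ]
fer [0.4282 0.2486 0.012 ]
hend [0.4316 0.077  0.012 ]
tipS [0.4198 0.2912 0.012 ]
ferS [0.4206 0.2408 0.012 ]
hendS [0.4281 0.0781 0.012 ]
crate wire [0.5323 0.2276 0.2   ]
top 951 [0.6467 0.3975] 19.0 along [-0.063  0.064] across [-0.0548  0.0075  0.0449] 0.02827
top 951 [0.6467 0.3975] 20.0 along [-0.063  0.064] across [-0.0549  0.0077  0.0446] 0.02829
top 951 [0.6467 0.3975] 20.5 along [-0.063  0.064] across [-0.0548  0.0077  0.0447] 0.02831
top 951 [0.6467 0.3975] 21.0 along [-0.063  0.063] across [-0.0549  0.0077  0.0447] 0.02832
top 951 [0.6467 0.3975] 22.0 along [-0.063  0.063] across [-0.055   0.0076  0.0446] 0.02836
scene 608 [0.6369 0.39  ] 19.0 along [-0.058  0.07 ] across [-0.0589 -0.0023  0.041 ] 0.02813
scene 608 [0.6369 0.39  ] 20.0 along [-0.058  0.07 ] across [-0.0582 -0.0031  0.0414] 0.02806
scene 608 [0.6369 0.39  ] 20.5 along [-0.058  0.07 ] across [-0.0579 -0.0033  0.0418] 0.02803
scene 608 [0.6369 0.39  ] 21.0 along [-0.059  0.07 ] across [-0.0578 -0.0032  0.0416] 0.028
scene 608 [0.6369 0.39  ] 22.0 along [-0.059  0.07 ] across [-0.0576 -0.0028  0.0416] 0.02795
```

Brush lies flat on the bench, bristles to the left (top crop tip (128,256), handle end (290,249)), clear of keeper and bundle. Next: regrip on the handle.

Call:
{"api": "apply_moves", "payload": {
  "moves": [
    [[-0.04,0,0,0,0,1.5,-0.5],[-0.04,0,0,0,0,0,-0.5],[-0.04,0,0,0,0,0,-0.5],[-0.04,0,0,0,0,0,-0.3],[-0.04,0,0,0,0,0,-0.3],[-0.04,0,0,0,0,0,-0.3],[-0.01,-0.003,0.02,0,0,0,-0.3],[0,0,0.02,0,0,0,-0.3],[0,0,0.02,0,0,0,-0.3],[0,0,0,0,0,0,-0.3]]
  ]
}}

```text
time: 10.7
eef_pos: [0.4202, 0.1008, 0.0415]
tcp_rot: [0.704, 0.71, -0.005, 0.0]
contact_force: [-0.8, -0.3, -0.4]
opening: 0.644
```

```bash
python3 to.py .4305 .1264 .0015 91.3
```

```text
t 10.7 pos [0.4202 0.1008 0.0415] head 90.6 open 0.644 F [-0.8 -0.3 -0.4] q [ 0.    0.01  2.28 -0.01  0.86  0.  ]
shift tool [0.0258 0.0108 0.0397] turn [-0.37  0.4  -0.75]
```

Call:
{"api": "apply_moves", "payload": {
  "moves": [
    [[0.0255,0.0105,0,-0.3,0.4,0.7,-0.2],[0,0,0.02,0,0,0,-0.2],[0,0,0.013,0,0,0,-0.2],[0,0,0.004,0,0,0,-0.2],[0,0,0,0,0,0,-0.2]]
  ]
}}

```text
time: 11.2
eef_pos: [0.4307, 0.1241, 0.0057]
tcp_rot: [0.71, 0.704, -0.0, 0.0]
contact_force: [-0.4, 0.2, 0.6]
opening: 0.597
```

```bash
python3 to.py .4305 .1264 .0015 91.3
```

```text
t 11.2 pos [0.4307 0.1241 0.0057] head 89.5 open 0.597 F [-0.4  0.2  0.6] q [ 0.05  0.12  2.25 -0.    0.77  0.06]
shift tool [ 0.0023 -0.0003  0.0042] turn [-0.03  0.03 -1.76]
```

Call:
{"api": "apply_moves", "payload": {
  "moves": [
    [[0.002,0,0.004,0,0,-1.7,0],[0,0,0,0,0,0,0.5],[0,0,0,0,0,0,0.9],[0,0,0,0,0,0,0.9],[0,0,0,0,0,0,0.9],[0,0,0,0,0,0,0.9],[0,0,0,0,0,0,0.9]]
  ]
}}

```text
time: 11.9
eef_pos: [0.4323, 0.1258, 0.0041]
tcp_rot: [0.699, 0.716, 0.001, 0.002]
contact_force: [0.2, -0.1, -0.2]
opening: 0.273
```

```bash
python3 to.py .385 .301 .006 20.3
```

```text
t 11.9 pos [0.4323 0.1258 0.0041] head 91.4 open 0.273 F [ 0.2 -0.1 -0.2] q [ 0.06  0.13  2.25 -0.    0.76  0.03]
shift tool [ 0.1762 -0.043  -0.0022] turn [ 0.21 -0.09 71.08]
```

Call:
{"api": "apply_moves", "payload": {
  "moves": [
    [[0,0,-0.006,0,0,0,0.9],[0,0,-0.006,0,0,0,0.9],[0.02,-0.002,0,0,0,0,0.9],[0.03,-0.01,0,0,0,0,0.9],[0.03,-0.014,0,0,0,0,0.9],[0.03,-0.014,0,0,0,0,0.9],[0.03,-0.014,0,0,0,0,0.9],[0.03,-0.014,0,0,0,0,0.9]]
  ]
}}

```text
time: 12.7
eef_pos: [0.3631, 0.298, 0.021]
tcp_rot: [0.702, 0.712, 0.004, 0.004]
contact_force: [0.8, -0.7, -0.2]
opening: 0.277
```

```bash
python3 to.py .36 .304 .015 20.3
```

```text
t 12.7 pos [0.3631 0.298  0.021 ] head 90.9 open 0.277 F [ 0.8 -0.7 -0.2] q [ 0.47  0.13  2.21 -0.01  0.8   0.46]
shift tool [ 0.006 -0.003  0.006] turn [ 0.54 -0.44 70.57]
```

Call:
{"api": "apply_moves", "payload": {
  "moves": [
    [[0.003,0,0,0,0,5,0.9],[0,0,0,0,0,6,0.9],[0,0,0,0,0,6,0.9],[0,0,0,0,0,6,0.9],[0,0,0,0,0,6,0.9],[0,0,0,0,0,6,0.9],[0,0,0,0,0,6,0.9],[0,0,0,0,0,6,0.9],[0,0,0,0,0,6,0.9],[0,0,0,0,0,6,0.9],[0,0,0,0,0,6,0.9],[0,0,0,0,0,3,0.9]]
  ]
}}

```text
time: 13.9
eef_pos: [0.3617, 0.3069, 0.0282]
tcp_rot: [0.984, 0.178, 0.008, -0.001]
contact_force: [-0.7, 0.2, -1.6]
opening: 0.275
```

```bash
python3 to.py .385 .301 .004 20.3
python3 - <<'E'
from h import *
a=grab('top','t6')[:,:,::-1][190:340,120:270];b=grab('scene','s6')[:,:,::-1][150:300,150:300]
cv2.imwrite('pics/z6.png',np.hstack([cv2.resize(a,(400,400),interpolation=cv2.INTER_CUBIC),cv2.resize(b,(400,400),interpolation=cv2.INTER_CUBIC)]))
E
```

```text
t 13.9 pos [0.3617 0.3069 0.0282] head 20.5 open 0.275 F [-0.7  0.2 -1.6] q [ 0.49  0.12  2.2  -0.    0.81  1.71]
shift tool [0.0194 0.0136 0.0245] turn [ 0.05 -0.96  0.22]
```

View pics/z6.png

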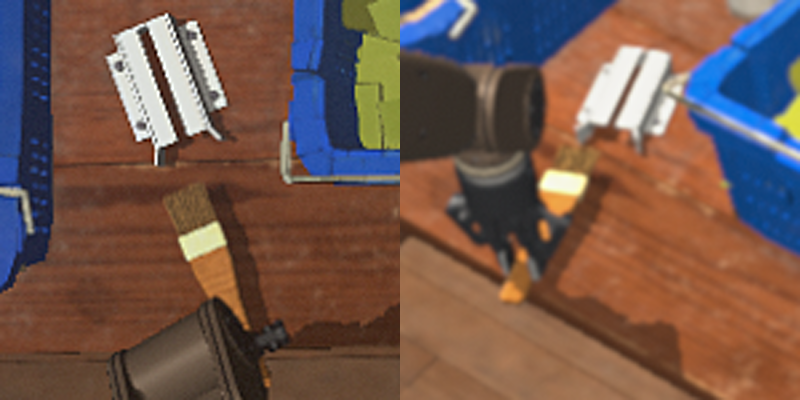

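The brush now points bristles-first at the keeper (tip at (184,190) in the crop, mouth near (190,147)), offset slightly left. I'll centre and lower it, then measure.

Call:
{"api": "apply_moves", "payload": {
  "moves": [
    [[0.003,0.007,0,0,-0.9,0,0.9],[0.003,0.006,0.008,0,0,0,0.9],[0,0,0.008,0,0,0,0.9],[0,0,0.006,0,0,0,0.9],[0,0,0,0,0,0,0.9]]
  ]
}}

```text
time: 14.5
eef_pos: [0.3733, 0.2956, 0.0048]
tcp_rot: [0.983, 0.181, 0.0, 0.0]
contact_force: [0.1, -0.6, 0.1]
opening: 0.276
```

```bash
python3 to.py .385 .301 .004 20.3
python3 - <<'E'
from h import *
im=grab('top','t7');hs=cv2.cvtColor(im,cv2.COLOR_RGB2HSV)
def blob(lo,hi,z,box=(165,250,225,330)):
    x0,y0,x1,y1=box;m=cv2.inRange(hs[y0:y1,x0:x1],lo,hi);n,l,st,c=cv2.connectedComponentsWithStats(m)
    i=1+np.argmax(st[1:,4]);q=c[i]+[x0,y0];print(st[i],q.round(1),onz('top',q,z).round(4));return onz('top',q,z)[:2]
f=blob((18,40,150),(40,170,255),.012)
b=blob((8,60,60),(20,200,150),.012)
u=np.array([-.938,-.347]);v=np.array([.347,-.938]);m=np.array([.585,.375])
for p in(f,b): print('along',((p-m)@u).round(4),'right-of-axis',((p-m)@v).round(4))
a=im[:,:,::-1][190:320,130:260];cv2.imwrite('pics/z7.png',cv2.resize(a,(520,520),interpolation=cv2.INTER_CUBIC))
E
```

```text
t 14.5 pos [0.3733 0.2956 0.0048] head 20.9 open 0.276 F [ 0.1 -0.6  0.1] q [ 0.46  0.18  2.19 -0.    0.78  1.66]
shift tool [ 0.0128 -0.0009  0.0008] turn [ 0.05 -0.01  0.56]
[ 28  19  18  15 158] [201.4 275.9] [0.4886 0.3404 0.012 ]
[   0    0   60   80 3870] [191.8 288. ] [0.455  0.3685 0.012 ]
along 0.1024 right-of-axis -0.001
along 0.1242 right-of-axis -0.039
```

View pics/z7.png

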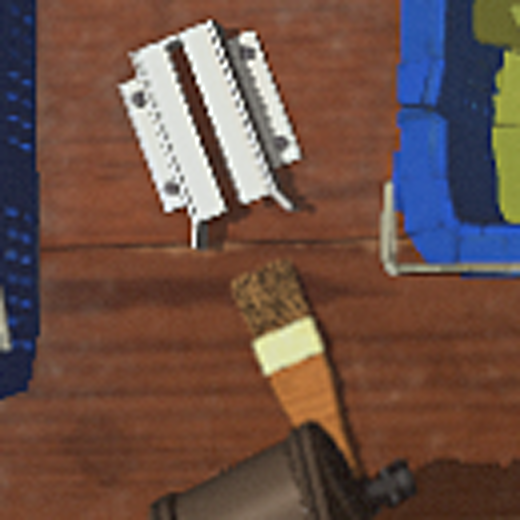

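Run:
```python
from h import *
T=lambda p,z:onz('top',((p[0]+.5)/4-.5+130,(p[1]+.5)/4-.5+190),z)[:2]
u=np.array([-.938,-.347]);v=np.array([.347,-.938]);m=np.array([.585,.375])
for n,p,z in [('tip',(264,273),.012),('tipL',(232,285),.012),('tipR',(295,262),.012),('ferT',(282,333),.012),('ferB',(294,360),.012),('body',(318,410),.012),('flareL',(202,247),.0),('flareLtop',(200,221),.026),('flareR',(293,208),.026),('slotB',(175,45),.026),('slotF',(243,203),.026),('plBL',(133,55),.026),('plBR',(212,22),.026),('plFR',(272,193),.026),('plFL',(194,218),.026)]:
    q=T(p,z);print(n,q.round(4),'along',((q-m)@u).round(4),'right',((q-m)@v).round(4))
```

```text
tip [0.54   0.3568] along 0.0485 right 0.0014
tipL [0.5321 0.3801] along 0.0478 right -0.0232
tipR [0.5473 0.3344] along 0.0495 right 0.025
ferT [0.4973 0.3441] along 0.093 right -0.0015
ferB [0.4781 0.3356] along 0.114 right -0.0002
body [0.4426 0.3187] along 0.1531 right 0.0033
flareL [0.5607 0.4054] along 0.0122 right -0.0369
flareLtop [0.5769 0.3992] along -0.0008 right -0.0255
flareR [0.5842 0.332 ] along 0.0156 right 0.04
slotB [0.7031 0.4175] along -0.1255 right 0.0011
slotF [0.5888 0.368 ] along -0.0011 right 0.0079
plBL [0.697  0.4483] along -0.1306 right -0.0299
plBR [0.7187 0.3904] along -0.1307 right 0.0319
plFR [0.5953 0.3471] along 0.0001 right 0.0298
plFL [0.5792 0.4036] along -0.0045 right -0.0288
```

Brush is centred within ±2 mm on the keeper axis. Inserting.

Call:
{"api": "apply_moves", "payload": {
  "moves": [
    [[0.01,0,0.0005,0,0,0.5,0.9],[0.015,0,0,0,0,0,0.9],[0.015,0,0,0,0,0,0.9],[0.015,0,0,0,0,0,0.9],[0.015,0,0,0,0,0,0.9],[0.015,0,0,0,0,0,0.9]]
  ]
}}

```text
time: 15.15
eef_pos: [0.457, 0.3279, 0.0045]
tcp_rot: [0.984, 0.177, 0.001, 0.0]
contact_force: [0.8, -0.0, -0.9]
opening: 0.275
```

```bash
python3 to.py .5366 .3571 .004 20.3
```

```text
t 15.15 pos [0.457  0.3279 0.0045] head 20.4 open 0.275 F [ 0.8 -0.  -0.9] q [ 0.44  0.34  1.98 -0.    0.82  1.66]
shift tool [0.0848 0.0003 0.0006] turn [ 0.04 -0.09  0.06]
```

Call:
{"api": "apply_moves", "payload": {
  "moves": [
    [[0.012,0,0,0,0,0,0.9],[0.015,0,0,0,0,0,0.9],[0.015,0,0,0,0,0,0.9],[0.015,0,0,0,0,0,0.9],[0.012,0,0,0,0,0,0.9]]
  ]
}}

```text
time: 15.65
eef_pos: [0.5287, 0.3553, 0.0056]
tcp_rot: [0.984, 0.177, 0.003, -0.0]
contact_force: [-0.1, -1.0, -0.8]
opening: 0.275
```

```bash
python3 to.py .5366 .3571 .004 20.3
```

```text
t 15.65 pos [0.5287 0.3553 0.0056] head 20.3 open 0.275 F [-0.1 -1.  -0.8] q [ 0.43  0.47  1.8  -0.    0.87  1.65]
shift tool [0.008  0.001  0.0017] turn [ 0.01 -0.39  0.03]
```

Call:
{"api": "apply_moves", "payload": {
  "moves": [
    [[0.003,0,0.001,0,0,0,0.9],[0.003,0,0,0,0,0,0.9],[0.003,0,0,0,0,0,0.9]]
  ]
}}

```text
time: 15.95
eef_pos: [0.5326, 0.357, 0.0038]
tcp_rot: [0.984, 0.176, -0.006, 0.002]
contact_force: [-10.7, -5.4, 12.8]
opening: 0.273
```

Call:
{"api": "apply_moves", "payload": {
  "moves": [
    [[0.003,0,0,0,0,0,0.9],[0.003,0,0,0,0,0,0.9]]
  ]
}}

```text
time: 16.15
eef_pos: [0.5326, 0.3569, 0.0038]
tcp_rot: [0.984, 0.177, -0.015, 0.004]
contact_force: [-8.6, -4.2, 6.5]
opening: 0.274
```

Contact at about the expected home depth (~10 N against motion). I'm letting go and lifting to look.

Call:
{"api": "apply_moves", "payload": {
  "moves": [
    [[-0.001,0,0,0,0,0,0.9],[0,0,0,0,0,0,0.1],[0,0,0,0,0,0,-0.2],[0,0,0,0,0,0,-0.2],[0,0,-0.02,0,0,0,-0.2],[0,0,-0.03,0,0,0,-0.2],[-0.02,0,-0.03,0,0,0,0.9],[-0.03,0,0,0,0,0,1],[-0.03,0,0,0,0,0,1],[-0.02,0,0,0,0,0,1],[0,0,0,0,0,0,1]]
  ]
}}

```text
time: 17.25
eef_pos: [0.4384, 0.3224, 0.0894]
tcp_rot: [0.984, 0.177, -0.012, 0.004]
contact_force: [0.2, -0.1, -0.1]
opening: -0.002
```

```bash
python3 to.py .47 .332 .006 20.3
python3 - <<'E'
from h import *
a=grab('top','t8')[:,:,::-1][190:320,130:260];b=grab('scene','s8')[:,:,::-1][150:250,180:280]
cv2.imwrite('pics/z8.png',np.hstack([cv2.resize(a,(400,400),interpolation=cv2.INTER_CUBIC),cv2.resize(b,(400,400),interpolation=cv2.INTER_CUBIC)]))
E
```

```text
t 17.25 pos [0.4384 0.3224 0.0894] head 20.3 open -0.002 F [ 0.2 -0.1 -0.1] q [ 0.45  0.18  1.99 -0.    1.    1.66]
shift tool [0.0351 0.0018 0.0825] turn [0.19 1.45 0.05]
```

View pics/z8.png

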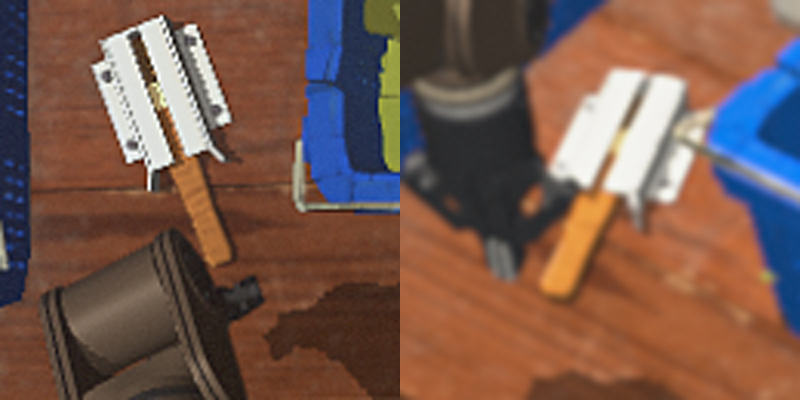

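```bash
python3 - <<'E'
from h import *
u=np.array([-.938,-.347]);v=np.array([.347,-.938]);m=np.array([.585,.375])
for p in [(222,262),(180,165),(157,95)]:
    q=onz('top',((p[0]+.5)*.325-.5+130,(p[1]+.5)*.325-.5+190),.012)[:2];print(q.round(4),((q-m)@u).round(4),((q-m)@v).round(4))
E
python3 to.py .453 .326 .006 20.3
```

```text
[0.4917 0.3393] 0.0999 0.0011
[0.5821 0.3783] 0.0016 -0.0041
[0.6479 0.4001] -0.0677 -0.0017
t 17.35 pos [0.4409 0.3232 0.09  ] head 20.3 open 0.002 F [ 0.3 -0.1 -0.5] q [ 0.45  0.18  1.98 -0.    1.    1.66]
shift tool [0.0142 0.0013 0.0837] turn [0.18 1.28 0.02]
```

The handle end measures 100 mm out of the mouth, which is the fully-home value. I'll confirm with a gentle closed-finger push on the handle end.

Call:
{"api": "apply_moves", "payload": {
  "moves": [
    [[0,0.001,0.03,0,1.3,0,1],[0,0,0.03,0,0,0,1],[0,0,0.02,0,0,0,1],[0,0,0,0,0,0,1]]
  ]
}}

```text
time: 17.75
eef_pos: [0.4484, 0.3245, 0.01]
tcp_rot: [0.984, 0.176, 0.006, 0.0]
contact_force: [0.3, 0.5, -0.9]
opening: -0.002
```

```bash
python3 to.py .481 .3365 .006 20.3
```

```text
t 17.75 pos [0.4484 0.3245 0.01  ] head 20.3 open -0.002 F [ 0.3  0.5 -0.9] q [ 0.44  0.31  2.01 -0.    0.82  1.67]
shift tool [0.0347 0.     0.0044] turn [ 0.13 -0.65 -0.04]
```

Call:
{"api": "apply_moves", "payload": {
  "moves": [
    [[0.012,0,0.004,0,-0.6,0,1],[0.008,0,0,0,0,0,1],[0.004,0,0,0,0,0,1],[0.003,0,0,0,0,0,1]]
  ]
}}

```text
time: 18.15
eef_pos: [0.4786, 0.3355, 0.008]
tcp_rot: [0.984, 0.176, 0.002, 0.001]
contact_force: [1.3, -0.3, -0.9]
opening: 0.002
```

Call:
{"api": "apply_moves", "payload": {
  "moves": [
    [[0.003,0,0,0,0,0,1],[0.003,0,0,0,0,0,1]]
  ]
}}

```text
time: 18.35
eef_pos: [0.4838, 0.3375, 0.0089]
tcp_rot: [0.984, 0.176, 0.001, 0.001]
contact_force: [-6.7, -2.3, 2.3]
opening: 0.003
```

Call:
{"api": "apply_moves", "payload": {
  "moves": [
    [[0.003,0,0,0,0,0,1],[0.003,0,0,0,0,0,1]]
  ]
}}

```text
time: 18.55
eef_pos: [0.4836, 0.3376, 0.0084]
tcp_rot: [0.984, 0.176, -0.008, 0.003]
contact_force: [-8.5, -2.7, 8.5]
opening: 0.0
```

Firm stop with no further travel: it is home. Backing off, rising, and taking a last look.

Call:
{"api": "apply_moves", "payload": {
  "moves": [
    [[-0.01,0,0,0,0,0,1],[-0.02,0,0,0,0,0,1],[-0.01,0,-0.03,0,0,0,1],[0,0,-0.04,0,0,0,1],[0,0,-0.04,0,0,0,1],[-0.02,0.02,-0.03,0,0,0,1],[-0.02,0.03,0,0,0,0,1],[0,0,0,0,0,0,1]]
  ]
}}

```text
time: 19.35
eef_pos: [0.423, 0.2619, 0.1552]
tcp_rot: [0.984, 0.178, -0.005, 0.003]
contact_force: [0.1, 0.7, 0.0]
opening: -0.001
```

```bash
python3 to.py .45 .33 .1 20.3
python3 - <<'E'
from h import *
im=grab('top','t9')[:,:,::-1];b=grab('scene','s9')[:,:,::-1]
a=im[190:320,130:260]
for n in('top','scene'):
    d=cv2.absdiff(cv2.imread(f'pics/{n}0.png'),im if n=='top' else b).max(2)
    bx=(slice(250,320),slice(375,500)) if n=='top' else (slice(280,390),slice(300,480))
    bx2=(slice(270,310),slice(335,372))
    print(n,'bystander px changed',(d[bx]>40).sum(),(d[bx2]>40).sum() if n=='top' else '')
cv2.imwrite('pics/z9.png',np.hstack([cv2.resize(a,(400,400),interpolation=cv2.INTER_CUBIC),cv2.resize(b[150:250,180:280],(400,400),interpolation=cv2.INTER_CUBIC)]))
E
```

```text
t 19.35 pos [0.423  0.2619 0.1552] head 20.5 open -0.001 F [0.1 0.7 0. ] q [ 0.35 -0.02  2.07 -0.    1.11  1.57]
shift tool [ 0.0497 -0.0546  0.0544] turn [0.25 0.65 0.17]
top bystander px changed 0 0
scene bystander px changed 0
```

View pics/z9.png

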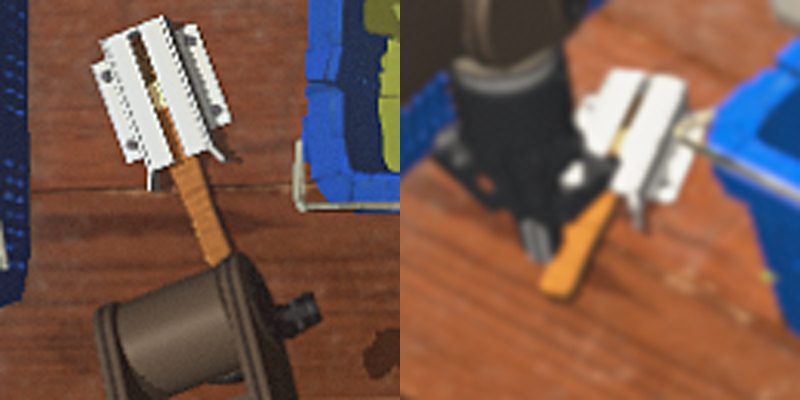

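The brush is home: ferrule visible deep in the slot at (157,95), handle sticking out to about (222,262). The bystanders are unchanged and the arm is clear.

```bash
python3 -c "
from plant import ctrl; print(ctrl.sign_off())"
```

```text
the job is handed in; nothing more can be done
None
```

I drew the brush out by its ferrule, turned it, laid it flat on the open bench clear of the keeper and let go. I then regripped it by the handle and slid it bristles first into the keeper. The job was handed in at about 19.5 s of the 72 s allowed.

- **Depth:** in the top camera view the handle end stood 99.9 mm out of the mouth; fully home is 100 mm.
- **Back stop:** pushing the handle end with closed fingers met a firm stop at about 9 N (12 N with the upward part), with no further travel. The earlier push while gripped stopped at about 12 N (18 N).
- **Bystanders:** neither camera showed any changed pixels around the mug, notebook or tile bundle. The arm ended clear of everything, with no contact force.
- **Disagreement:** the scene camera read positions about 7 mm off from the top camera. The arm's own readings agreed with the top camera, so I used that one.
- **Depth by arm position:** the arm's position at the gripped stop put the bristle tip about 124 mm deep, against 128 mm expected. I put this down to measuring error, as the later push found no more travel.

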